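# Uncover the melting pot with the lid lifter

## Task

The melting pot is ready for its next charge of crushed cans and its lid is too hot to touch: take the lid lifter from its cradle, hook it under the lid's loop handle and lift the lid off, keeping it level and balanced. Set the lid down, without dropping it, centred and flat on the steel trivet, then unhook the lifter and hang it back in its cradle. Keep the gripper off the hot lid and hearth, and leave everything else on the ledge where it is.

Things in the scene. Friction and masses are not known exactly. Their poses are not given: they have to be found in the camera images.
- lifter_grip (a point): Lid lifter, a T-shaped hand tool (0.2 kg): centre of its wooden cross handle, 130 mm long along this frame's y, 20 mm wide (x), 24 mm tall (z). A flat steel shank 8 x 14 mm goes straight down from the handle's middle and bends at its foot into a hook that points to this frame's +x. It starts hanging upright in its cradle, handle level.
- lifter_hook (a point): Seat of the lifter's hook: the middle of the hook's trough, on the upper face of its tine, 13 mm along +x and 115 mm below the handle centre (lifter_grip axes). The tine is 14 mm wide (y) and 6 mm thick below this point; the trough is 18 mm long (x) between the shank and an upturned tip that is 6 mm thick and rises 10 mm above the seat; the hook's outer end is 15 mm ahead (+x) of the seat.
- lid: Hot steel pot lid, a round plate 168 mm across with a loop handle on top (0.45 to 0.7 kg), starting on the pot. Origin: centre of the underside of its 4 mm flange, z up. A 132 mm raised panel brings the top to z = 8 mm; a 120 mm locating lip stands 6 mm below the origin and goes loosely inside the pot.
- lid_bar (a point): Middle of the straight top bar of the lid's loop handle: 8 mm round bar, 72 mm long along the lid's y, its centre 48 mm above the lid's origin and so 40 mm above the lid's top (36 mm of free height under the bar). The loop's legs slope out to 44 mm either side. Open to +x and -x of the lid, so a hook passes under it along the lid's x. The balance point of the lid lies right under this point.
- pot_mouth (a point): Centre of the mouth of the round steel melting pot, at rim height, 128 mm above the ledge; rim 152 mm outside, 140 mm inside. The pot stands in a fixed square hearth of four cream firebricks, 294 mm over all and 114 mm tall, with red coals in its corners and a green blower behind it (its +x). z up.
- trivet_top (a point): Centre of the fixed round-bar steel trivet (ring 108 mm across over its bars, on three legs), at the height of its top, 45 mm above the ledge: where the lid is set down. The lid's lip rests on the ring, so the lid's origin then is 6 mm above this point.
- cradle_seat (a point): Blue steel cradle for the lifter, fixed: two upright plates 6 mm thick at 45 mm either side (along this frame's y), 56 mm wide in x, on a 90 x 130 mm foot. This point lies midway between them at the height of their flat top edges (136 mm above the ledge), on which the handle's underside rests, so the handle centre hangs 12 mm above this point. Lips 14 mm tall at the ends of the plates leave 36 mm between them (x) for the 20 mm wide handle.
- can_red: Bystander: dented aluminium drink can with a red upper half, 66 mm across, 115 mm tall, standing; origin at the centre of its underside.
- can_green: Bystander: dented aluminium drink can with a green upper half, 66 mm across, 115 mm tall, standing; origin at the centre of its underside.
- tub: Bystander: round yellow plastic tub of flattened cans, 250 mm across the rim, 120 mm tall; origin at the centre of its underside.
- funnel: Bystander: stainless funnel standing mouth down, 130 mm across, 125 mm tall; origin at the centre of its underside.
- mug: Bystander: white ceramic mug, 82 mm across, 95 mm tall, handle to its +y; origin at the centre of its underside.
- puck_a: Bystander: flattened can, a ridged aluminium puck 74 mm across, 22 mm thick; origin at the centre of its underside.
- puck_b: Bystander: flattened can, a ridged aluminium puck 74 mm across, 22 mm thick; origin at the centre of its underside.
- lifter: The whole lifter, the same tool: origin and axes as lifter_grip.
- hearth: The fixed brick hearth with its pot and blower; origin on the ledge under the pot's centre.
Mind the look-alikes: they are no part of the job. What is shaped like the part that bears trivet_top but yellow is not meant.

How it is judged:
By the outcome, as a careful person would: the job done as asked, in the order asked, and still so for the second after the job is handed in, with the robot touching nothing.
It also fails if it takes over 70 s, if anything falls off the work surface, if the arm or the gripper's body presses on something with over 40 N, if the wrist force passes 120 N, or if a joint passes its speed limit or range.

## Robot

A 6-joint arm with a two-finger parallel gripper is mounted at the origin on the work surface. World frame = base frame: x ahead of the robot, y to its left, z up, the work surface at z = 0. Lengths are in mm, angles in rad, forces in N, time in s.
With the tool pointing down it reaches from about 300 to 875 mm from the base axis. Payload 6.4 kg.
Tool frame: the origin (TCP) lies between the finger pads; the fingertips stand 19 mm ahead of it and the grasp point (between the pads) is the TCP (env.tip_extent is the distance from the TCP to the fingertips, in mm); z points along the fingers, y is the line along which they close (so a half turn about z gives the same grasp; the last joint's range is limited). The gripper opens to 85 mm and grips with 20 to 120 N. Pads are 22 mm wide; open, the fingers measure 114 mm over their backs; the gripper's body (76 mm by 85 mm) begins 54 mm behind the grasp point. The pads swing forward as they close: fully open they stand 13 mm farther back than shut.
Start: joints at [-1.311, 0.181, 1.607, -0, 1.354, -0.206], TCP at [258.272, -513.748, 250.288] pointing down, gripper open.
Joint ranges: [-2.99, 2.99], [-0.89, 2.07], [0.3, 2.58], [-1.14, 4.28], [0, 2.63], [-3.12, 3.12]. Speed limits (rad/s): [2.57, 2.57, 3.01, 3.14, 3.14, 3.14].

## Interface

Orientations are given as a rotation vector (axis times angle).
In Python, from cell import monitor, imaging, env gives the robot as it stands. The module is installed in compiled form; this text tells all that it offers.
- The arm moves only by the tool send_rows, never from a script. Its argument "targets" is a list of rows, each a list of 5 numbers: the shift along the tool's x, y, z in cm, then the turn about the tool's z in rad, then the finger opening in cm, from 0 to 8.54. A call has 1 to 12 rows; each row is the pose to reach, as a shift and turn from the pose commanded when the call began, along the tool's axes at that moment; what a row does not reach only later rows make up. A row lasts 1/12 s, in which the tool goes at most 41.7 mm and 7.16 degrees, less where a joint would pass 70% of its speed; a pose out of reach is approached as far as the arm can. A call with a gripper value outside its range is refused whole. The fingers move at their own pace and stop on an object; the grip force is fixed at half the most. Time passes only in rows, so rows that repeat a pose let the fingers close. It gives the time, the measured TCP pose, the force, the opening and the grip force at its end, in the units of the state.
- monitor.get_obs(): the state, without advancing time (a new reading comes with each control period).
- imaging.snapshot(name): name is "side" or "top"; returns the picture (400x640x3 uint8, red, green, blue); there is no depth.
- imaging.camera_params(name): a dict with "K" (3x3 intrinsics, pixels), "eye" and "orientation" of the camera in the world. Camera axes: x right, y down, z forward; pixel columns grow to the right and rows downward; lengths in mm; the calibration is good to about 2 mm. A picture is of the moment at which its call begins. camera_params takes no time and is no camera call.
- env.finish_job(): hands the job in; it is judged then, once.
The state is a dict: "time": time; "q": joint angles; "qd": joint speeds; "tau": joint torques, N m; "ee_pos": TCP position; "ee_rot": TCP orientation; "contact_force": force on the tool from outside, world axes, zero at the start; "wrist_torque": the same for the moment, N m; "grip_width": opening from 0.0 (shut) to 1.0 (fully open); "grip_force": force on a finger pad.
Only numpy, scipy, OpenCV 4.12 (cv2) and the standard library are available. Lean on these libraries where they do the work, as an engineer would, in place of code of your own. Each camera call takes 0.05 s, during which the arm holds its last target. There are 200 camera calls.

## Working session

There is one attempt and no reset: what is moved stays moved. The work goes in short steps, Python scripts to look and compute and a tool call to move; the robot and the scene stay as the last step left them, time stands still between calls to the robot, and variables do not carry over. Pictures are saved under pics/ and viewed, at most 10 in all, crops included, and the job is handed in when it is done.

Besides the shell and the picture viewer there is one more tool, called after ">>>" as name(argument=value, ...) on one line, values as JSON. send_rows: Moves the arm, as the interface text tells. Its arguments: {"type":"object","properties":{"targets":{"type":"array","items":{"type":"array","items":{"type":"number"}}}},"required":["targets"]}

```bash
mkdir -p pics; python3 - <<'E'
from cell import monitor, imaging, env
import cv2
for n in("side","top"):
    im=imaging.snapshot(n); cv2.imwrite(f"pics/{n}0.png",im[:,:,::-1]); c=imaging.camera_params(n); print(n,c)
o=monitor.get_obs(); print(o)
E
```

```text
side {'K': array([[418.72247069,   0.        , 320.37799246],
       [  0.        , 418.72247069, 198.7574665 ],
       [  0.        ,   0.        ,   1.        ]]), 'eye': array([   27.29818725, -1330.48358109,  1076.11179379]), 'orientation': array([-2.15471215,  0.36699985, -0.19176164])}
top {'K': array([[422.65470401,   0.        , 313.53032734],
       [  0.        , 422.65470401, 195.01895437],
       [  0.        ,   0.        ,   1.        ]]), 'eye': array([ 185.97975545,  -27.49159161, 1626.70177495]), 'orientation': array([-2.1121163 ,  2.13933471, -0.22490181])}
{'time': 0.1, 'q': array([-1.31128011e+00,  1.81455047e-01,  1.60788462e+00, -1.09477314e-05,
        1.35381260e+00, -2.06267434e-01]), 'qd': array([ 3.62116740e-04, -2.14533892e-03, -5.48339109e-03,  3.25202508e-06,
        8.11872911e-04, -1.23836637e-03]), 'tau': array([ 4.86569752e-04, -4.45877016e+01, -3.52241457e+01, -2.91836341e-04,
        4.07413449e-03,  1.93558705e-06]), 'ee_pos': array([ 258.15485898, -513.27701522,  249.49210616]), 'ee_rot': array([-3.05526169e+00, -7.24699061e-01,  8.19615447e-05]), 'contact_force': array([0.16488608, 0.57229052, 0.54483557]), 'wrist_torque': array([-0.01276668, -0.00016178, -0.00491405]), 'grip_force': 0.0, 'grip_width': 1.001106410668115}
```

View pics/side0.png

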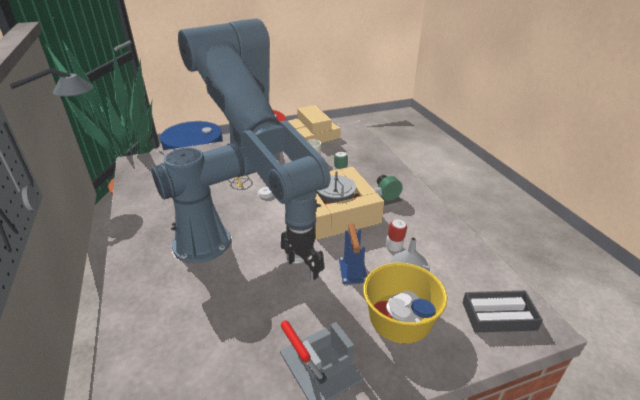

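View pics/top0.png

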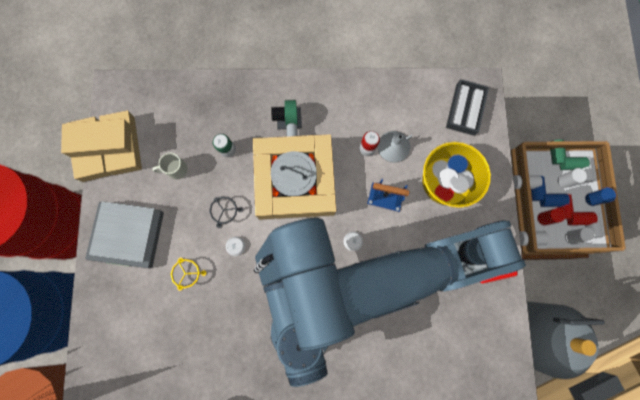

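The side view shows the lifter in its blue cradle at (352,250), the hearth and lid at (340,190), and the red-handled look-alike at (300,345). The top view shows the lid at (294,174), the cradle at (388,193), the dark trivet at (225,209), and the yellow decoy trivet at (186,273).

```bash
cat > h.py <<'E'
import numpy as np, cv2
from scipy.spatial.transform import Rotation as R
from cell import monitor, imaging, env
P={n:imaging.camera_params(n) for n in("side","top")}
def ray(n,u,v):
    c=P[n]; d=R.from_rotvec(c["orientation"]).as_matrix()@np.linalg.inv(c["K"])@[u,v,1.]
    return c["eye"],d
def onz(n,u,v,z):
    e,d=ray(n,u,v); return e+d*(z-e[2])/d[2]
def proj(n,p):
    c=P[n]; q=c["K"]@(R.from_rotvec(c["orientation"]).as_matrix().T@(np.asarray(p,float)-c["eye"])); return q[:2]/q[2]
def tri(uv1,uv2):
    (a,d),(b,f)=ray("side",*uv1),ray("top",*uv2)
    s=np.linalg.lstsq(np.c_[d,-f],b-a,rcond=None)[0]; p,q=a+d*s[0],b+f*s[1]
    return (p+q)/2,np.linalg.norm(p-q)
def crop(im,x,y,w,h,k):
    return cv2.resize(im[y:y+h,x:x+w],None,fx=k,fy=k,interpolation=cv2.INTER_CUBIC)[:,:,::-1]
E
python3 - <<'E'
from h import *
t=imaging.snapshot("top"); s=imaging.snapshot("side")
np.save("t0.npy",t);np.save("s0.npy",s)
a=np.vstack([np.hstack([crop(t,360,165,50,50,8)[:300],crop(t,262,143,66,50,6)[:300,:396]]),
 np.hstack([crop(t,205,190,50,50,8)[:300],crop(s,312,165,66,50,6)])])
cv2.imwrite("pics/c1.png",a)
hsv=cv2.cvtColor(t,cv2.COLOR_RGB2HSV)
def m(lo,hi,x,y,w,h,img=hsv):
    k=cv2.inRange(img,lo,hi); z=np.zeros_like(k); z[y:y+h,x:x+w]=k[y:y+h,x:x+w]
    return z
def rect(k):
    c=max(cv2.findContours(k,0,1)[0],key=cv2.contourArea); return cv2.minAreaRect(c),cv2.contourArea(c)
w=m((3,130,90),(18,255,255),360,170,50,45); r,_=rect(w);print("wood top",r)
hs=cv2.cvtColor(s,cv2.COLOR_RGB2HSV)
r2,_=rect(m((3,130,60),(18,255,255),335,220,35,35,hs));print("wood side",r2)
print(tri(r2[0],r[0]))
print("ends z148",[onz("top",*p,160) for p in cv2.boxPoints(r)])
b=m((15,60,120),(30,200,255),245,125,100,100); ys,xs=np.nonzero(b)
q=cv2.minAreaRect(np.c_[xs,ys].astype(np.float32)); print("brick",q, [onz("top",*p,114)for p in cv2.boxPoints(q)], onz("top",*q[0],114))
E
```

```text
wood top ((390.80865478515625, 189.41847229003906), (35.12092208862305, 6.200209617614746), 11.768289566040039)
wood side ((353.50006103515625, 237.0000457763672), (26.92145538330078, 5.3357834815979), 75.96376037597656)
(array([ 496.7552105 , -330.15251657,  150.37459466]), np.float64(3.2281069328287324))
ends z148 [array([ 495.82808597, -264.30235879,  160.        ]), array([ 517.89585326, -269.74094893,  160.        ]), array([ 490.43502972, -391.23628241,  160.        ]), array([ 468.49470596, -385.45792601,  160.        ])]
brick ((293.66436767578125, 176.1229248046875), (81.88666534423828, 81.30851745605469), 86.98721313476562) [array([707.57483883, 177.8015384 , 114.        ]), array([ 721.58206848, -126.61971737,  114.        ]), array([ 410.88971498, -135.13767559,  114.        ]), array([398.88210753, 157.86516763, 114.        ])] [556.73904789  18.70210919 114.        ]
```

View pics/c1.png

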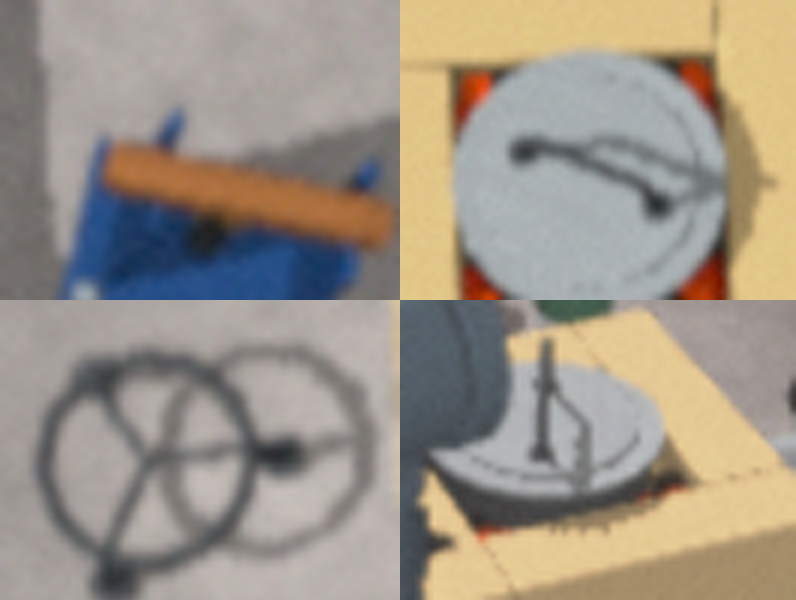

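Crops: top-left shows the wooden handle running (374,185)–(408,193) in the top view, with a dark hook at about (386,194). Top-right shows the lid with its bar feet at (282,168) and (305,177). Bottom-left shows the trivet ring centred near (223,210), with its shadow to the right.

```bash
python3 - <<'E'
from h import *
t=np.load("t0.npy");hsv=cv2.cvtColor(t,cv2.COLOR_RGB2HSV)
np.set_printoptions(precision=1,suppress=True)
# lid
k=cv2.inRange(hsv,(80,0,120),(125,90,255)); z=np.zeros_like(k); z[148:200,265:325]=k[148:200,265:325]
z=cv2.morphologyEx(z,cv2.MORPH_CLOSE,np.ones((7,7)))
c=max(cv2.findContours(z,0,1)[0],key=cv2.contourArea); h=cv2.convexHull(c)
w=np.array([onz("top",*p,132)[:2] for p in h[:,0]],np.float32); print("lid circle",cv2.minEnclosingCircle(w), cv2.fitEllipse(w))
e=cv2.fitEllipse(h); print(e)
f=[onz("top",*p,137) for p in((282.3,168.),(304.8,177.2))]; print("feet",f,(f[0]+f[1])/2, np.linalg.norm(f[0]-f[1]))
# trivet
g=t.max(2).astype(int); m=((g<95)*255).astype(np.uint8); zz=np.zeros_like(m); zz[194:230,208:238]=m[194:230,208:238]
ys,xs=np.nonzero(zz); w=np.array([onz("top",x,y,42)[:2] for x,y in zip(xs,ys)])
from scipy.optimize import least_squares
d0=np.array([onz("top",223.4,210,42)[0],onz("top",223.4,210,42)[1]])
for _ in range(3):
    s=abs(np.hypot(*(w-d0).T)-51)<9; d0=least_squares(lambda p:np.hypot(*(w[s]-p).T)-51,d0,loss="soft_l1").x
r=np.hypot(*(w[s]-d0).T); print("trivet",d0,s.sum(),r.mean(),r.std())
for n in("side","top"):
  for yaw in(-12.3,167.7):
    a=np.radians(yaw); x=np.array([np.cos(a),np.sin(a),0]); G=np.array([493,-328,148.])
    print(n,yaw,"grip",proj(n,G),"foot",proj(n,G-[0,0,121]),"tip",proj(n,G+28*x-[0,0,110]))
L=np.array([*(f[0]+f[1])[:2]/2,128]); u=(f[0]-f[1])/np.linalg.norm(f[0]-f[1])
print("u",u)
for n in("side","top"):print(n,"bar",proj(n,L+[0,0,48]),"ends",proj(n,L+36*u+[0,0,48]),proj(n,L-36*u+[0,0,48]),"feet",proj(n,L+44*u+[0,0,8]),proj(n,L-44*u+[0,0,8]))
print(R.from_rotvec(monitor.get_obs()["ee_rot"]).as_matrix())
E
```

```text
lid circle ((563.9830932617188, 19.03669548034668), 83.41645812988281) ((562.9932861328125, 19.312875747680664), (163.05377197265625, 164.411376953125), 79.31304168701172)
((293.3111267089844, 173.50503540039062), (43.819007873535156, 44.86966323852539), 79.44500732421875)
feet [array([581.9,  59.1, 137. ]), array([546.7, -22.3, 137. ])] [564.3  18.4 137. ] 88.7319517969167
trivet [444.1 287.9] 79 49.9676876684759 3.598801381315276
side -12.3 grip [351.8 237.5] foot [350.3 263.4] tip [358.1 260.5]
side 167.7 grip [351.8 237.5] foot [350.3 263.4] tip [342.7 261.8]
top -12.3 grip [390.2 190.1] foot [384.2 196.6] tip [385.9 189. ]
top 167.7 grip [390.2 190.1] foot [384.2 196.6] tip [383.5 203.1]
u [0.4 0.9 0. ]
side bar [335.1 176.5] ends [335.5 171.9] [334.7 181.2] feet [335.4 179.1] [334.4 190.6]
top bar [293.2 169.9] ends [283.8 166.1] [302.6 173.7] feet [282.4 168.1] [304.7 177.2]
[[ 0.9  0.4 -0. ]
 [ 0.4 -0.9  0. ]
 [ 0.  -0.  -1. ]]
```

>>> send_rows(targets=[[29.5, -5.9, 0, -0.89, 8.5], [29.5, -5.9, 0, -0.89, 8.5], [29.5, -5.9, 0, -0.89, 8.5], [29.5, -5.9, 0, -0.89, 8.5], [29.5, -5.9, 0, -0.89, 8.5], [29.5, -5.9, 0, -0.89, 8.5], [29.5, -5.9, 0, -0.89, 8.5], [29.5, -5.9, 0, -0.89, 8.5], [29.5, -5.9, 0, -0.89, 8.5], [29.5, -5.9, 0, -0.89, 8.5], [29.5, -5.9, 0, -0.89, 8.5], [29.5, -5.9, 0, -0.89, 8.5]])

```text
time: 1.2
ee_pos: [494.2, -329.7, 250.1]
ee_rot: [-2.449, -1.967, 0.001]
contact_force: [0.3, 0.4, 0.5]
grip_width: 0.996
grip_force: 0.0
```

```bash
python3 - <<'E'
from h import *
o=monitor.get_obs();print(o["ee_pos"],R.from_rotvec(o["ee_rot"]).as_matrix().round(3),o["q"].round(2))
t=imaging.snapshot("top"); s=imaging.snapshot("side");np.save("s1.npy",s)
cv2.imwrite("pics/c2.png",np.hstack([crop(s,325,190,60,90,6.5),crop(t,340,150,60,90,6.5)]))
E
```

```text
[ 494.19206955 -329.70828236  250.14975246] [[ 0.216  0.976 -0.001]
 [ 0.976 -0.216 -0.   ]
 [-0.    -0.001 -1.   ]] [-0.79  0.22  1.56 -0.    1.36 -0.57]
```

View pics/c2.png

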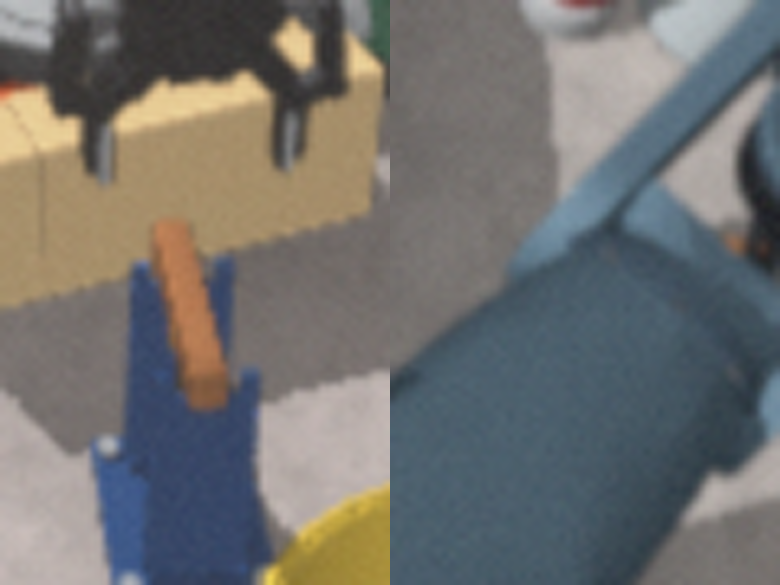

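The side crop shows the open fingers straddling the handle, with finger tips at about (340,217) and (370,215) and the handle from (351,225) to (357,251). The arm hides the cradle in the top view.

>>> send_rows(targets=[[0.15, 0, 3, 0, 8.5], [0.15, 0, 6, 0, 8.5], [0.15, 0, 8, 0, 8.5], [0.15, 0, 9.2, 0, 8.5], [0.15, 0, 10, 0, 8.5], [0.15, 0, 10.2, 0, 8.5], [0.15, 0, 10.2, 0, 1], [0.15, 0, 10.2, 0, 1], [0.15, 0, 10.2, 0, 1], [0.15, 0, 10.2, 0, 1], [0.15, 0, 10.2, 0, 1], [0.15, 0, 10.2, 0, 1]])

```text
time: 2.3
ee_pos: [496.3, -327.5, 149.3]
ee_rot: [2.445, 1.969, 0.001]
contact_force: [1.4, -0.2, 2.6]
grip_width: 0.223
grip_force: 58.8
```

>>> send_rows(targets=[[0, 0, 0, 0, 1], [0, 0, 0, 0, 1], [0, 0, 0, 0, 1], [0, 0, 0, 0, 1], [0, 0, 0, 0, 1]])

```text
time: 2.72
ee_pos: [496.3, -327.5, 149.3]
ee_rot: [2.445, 1.969, 0.001]
contact_force: [1.4, 0.0, 6.2]
grip_width: 0.226
grip_force: 59.3
```

>>> send_rows(targets=[[0, 0, -1, 0, 1], [0, 0, -3, 0, 1], [0, 0, -6, 0, 1], [0, 0, -9, 0, 1], [0, 0, -12, 0, 1], [0, 0, -15, 0, 1], [0, 0, -17, 0, 1], [0, 0, -18, 0, 1], [0, 0, -18, 0, 1], [0, 0, -18, 0, 1]])

```text
time: 3.55
ee_pos: [495.3, -326.8, 327.4]
ee_rot: [-2.446, -1.969, 0.0]
contact_force: [0.4, -0.6, -2.7]
grip_width: 0.227
grip_force: 59.3
```

```bash
python3 - <<'E'
from h import *
o=monitor.get_obs();M=R.from_rotvec(o["ee_rot"]).as_matrix();p=o["ee_pos"];print(p,M.round(3),o["contact_force"])
t=imaging.snapshot("top"); s=imaging.snapshot("side")
cv2.imwrite("pics/c3.png",np.hstack([crop(s,320,150,60,90,6.5),crop(t,360,150,60,90,6.5)]))
print("hook",proj("side",p+13*M[:,1]-[0,0,115]), "other",proj("side",p-13*M[:,1]-[0,0,115]),"handle ends",proj("side",p+65*M[:,0]),proj("side",p-65*M[:,0]))
E
```

```text
[ 495.30379658 -326.8027253   327.40026052] [[ 0.213  0.977 -0.001]
 [ 0.977 -0.213  0.001]
 [ 0.001 -0.001 -1.   ]] [ 0.43830511 -0.6050023  -2.67710627]
hook [356.91007674 222.0406679 ] other [349.24204474 222.62104833] handle ends [350.98764765 182.866411  ] [358.71477391 205.71514776]
```

View pics/c3.png

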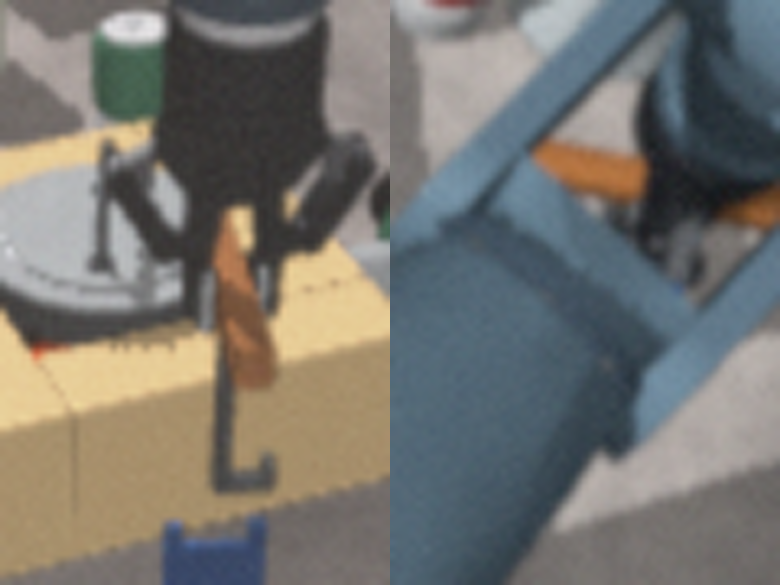

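The side crop shows the lifter hanging straight with its hook seat at about (357,222), as predicted, pointing +x. The lid bar stands upright at about (336,180).

>>> send_rows(targets=[[1.5, -0.3, 0, 0.02, 1], [4.5, -0.8, 0, 0.04, 1], [8, -1.4, 0, 0.06, 1], [12, -2.1, 0, 0.08, 1], [16, -2.8, 0, 0.1, 1], [20, -3.5, 0, 0.12, 1], [24, -4.2, 0, 0.14, 1], [28, -4.9, 0, 0.16, 1], [31.5, -5.5, 0, 0.18, 1], [34.3, -6.1, 0, 0.19, 1], [35.8, -6.3, 0, 0.194, 1], [36.3, -6.4, 0, 0.194, 1]])

```text
time: 4.65
ee_pos: [509.6, 43.9, 326.3]
ee_rot: [-2.621, -1.727, 0.003]
contact_force: [0.3, 0.3, -1.9]
grip_width: 0.224
grip_force: 59.2
```

>>> send_rows(targets=[[0, 0, 0.5, 0, 1], [0, 0, 1.5, 0, 1], [0, 0, 3, 0, 1], [0, 0, 4.5, 0, 1], [0, 0, 5.7, 0, 1], [0, 0, 6.1, 0, 1], [0, 0, 6.2, 0, 1], [0, 0, 6.2, 0, 1]])

```text
time: 5.32
ee_pos: [510.6, 40.6, 266.0]
ee_rot: [-2.627, -1.723, 0.001]
contact_force: [0.2, 0.2, -2.3]
grip_width: 0.226
grip_force: 59.1
```

```bash
python3 - <<'E'
from h import *
o=monitor.get_obs();M=R.from_rotvec(o["ee_rot"]).as_matrix();p=o["ee_pos"];print(p,M.round(3),o["contact_force"])
t=imaging.snapshot("top"); s=imaging.snapshot("side")
cv2.imwrite("pics/c4.png",np.hstack([crop(s,300,130,60,90,6.5),crop(t,260,130,60,90,6.5)]))
H=p+13*M[:,1]-[0,0,115]; B=np.array([563.7,18.7,176]);print(H)
for n in P:print(n,"hook",proj(n,H),"bar",proj(n,B),"handle ends",proj(n,p+65*M[:,0]),proj(n,p-65*M[:,0]))
print("to go toolxyz",M.T@(B-[0,0,27]-H))
E
```

```text
[510.58028073  40.58829557 266.01897035] [[ 0.399  0.917 -0.001]
 [ 0.917 -0.399  0.   ]
 [-0.    -0.001 -1.   ]] [ 0.21845635  0.150669   -2.28015161]
[522.50306141  35.40686241 151.01182653]
side hook [324.00517419 181.36812156] bar [334.94623357 176.46835548] handle ends [322.0102802  148.92109548] [319.65891824 164.97059252]
top hook [288.71067947 183.01539609] bar [293.09767507 170.04004667] handle ends [267.62640405 171.40428059] [303.76660094 186.2891781 ]
to go toolxyz [ 1.09791506 44.44322514  1.98715071]
```

View pics/c4.png

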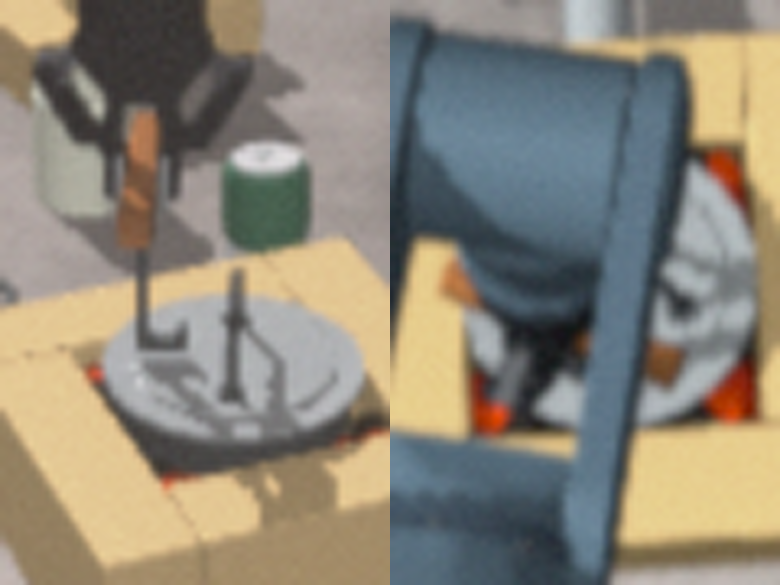

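The side crop shows the hook seat at about (325,181), just short of the loop. The bar runs (336,172)–(335,181), open towards the hook, and the heights look right.

>>> send_rows(targets=[[0.1, 0.3, 0.1, 0, 1], [0.1, 0.8, 0.2, 0, 1], [0.1, 1.4, 0.2, 0, 1], [0.1, 2, 0.2, 0, 1], [0.1, 2.6, 0.2, 0, 1], [0.1, 3.2, 0.2, 0, 1], [0.1, 3.7, 0.2, 0, 1], [0.1, 4.1, 0.2, 0, 1], [0.1, 4.35, 0.2, 0, 1], [0.1, 4.4, 0.2, 0, 1], [0.1, 4.4, 0.2, 0, 1]])

```text
time: 6.33
ee_pos: [551.4, 24.6, 264.2]
ee_rot: [-2.626, -1.724, 0.0]
contact_force: [-0.5, -0.7, -1.4]
grip_width: 0.225
grip_force: 59.2
```

>>> send_rows(targets=[[0, 0, -0.3, 0, 1], [0, 0, -0.8, 0, 1], [0, 0, -1.3, 0, 1], [0, 0, -1.8, 0, 1], [0, 0, -2, 0, 1], [0, 0, -2.1, 0, 1], [0, 0, -2.2, 0, 1], [0, 0, -2.3, 0, 1], [0, 0, -2.3, 0, 1], [0, 0, -2.3, 0, 1]])

```text
time: 7.17
ee_pos: [551.3, 24.6, 287.1]
ee_rot: [-2.626, -1.724, 0.0]
contact_force: [-0.2, -0.3, -1.9]
grip_width: 0.223
grip_force: 59.2
```

```bash
cat > look.py <<'E'
from h import *
import sys
o=monitor.get_obs();M=R.from_rotvec(o["ee_rot"]).as_matrix();p=o["ee_pos"];print(p.round(1),M.round(3),o["contact_force"].round(1),o["wrist_torque"].round(2))
a=list(map(int,sys.argv[2:6])); t=imaging.snapshot("top"); s=imaging.snapshot("side")
cv2.imwrite(f"pics/{sys.argv[1]}.png",np.hstack([crop(s,a[0],a[1],60,90,6.5),crop(t,a[2],a[3],60,90,6.5)]))
H=p+13*M[:,1]-[0,0,115]; print("H",H.round(1),proj("side",H),proj("top",H))
E
python3 look.py c5 300 130 260 130
```

```text
[551.3  24.6 287.1] [[ 0.398  0.918 -0.   ]
 [ 0.918 -0.398  0.   ]
 [-0.    -0.    -1.   ]] [-0.2 -0.3 -1.9] [ 0.   -0.01 -0.02]
H [563.2  19.5 172.1] [334.74657059 177.20073044] [292.91744672 170.45157917]
```

View pics/c5.png

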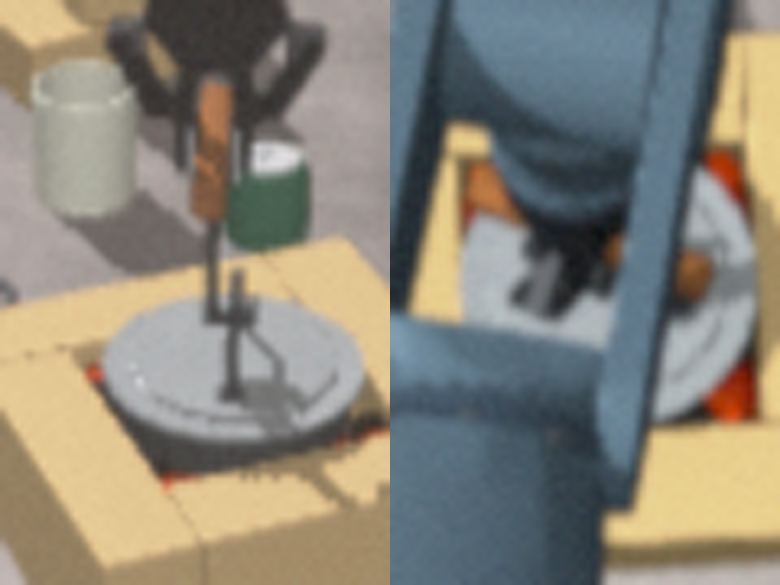

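The side crop shows the hook under the bar, with its tip past the bar at about (338,178) and nothing touching yet. Next I lift slowly.

>>> send_rows(targets=[[0, 0, -0.1, 0, 1], [0, 0, -0.2, 0, 1], [0, 0, -0.3, 0, 1], [0, 0, -0.4, 0, 1], [0, 0, -0.6, 0, 1], [0, 0, -0.9, 0, 1], [0, 0, -1.3, 0, 1], [0, 0, -1.8, 0, 1], [0, 0, -2.3, 0, 1], [0, 0, -2.8, 0, 1], [0, 0, -3, 0, 1], [0, 0, -3, 0, 1]])

```text
time: 8.27
ee_pos: [551.8, 24.6, 318.3]
ee_rot: [2.625, 1.723, 0.002]
contact_force: [0.0, 1.0, -7.4]
grip_width: 0.221
grip_force: 58.8
```

```bash
python3 look.py c6 300 130 260 130
```

```text
[551.8  24.6 318.3] [[ 0.398  0.918  0.002]
 [ 0.918 -0.398 -0.   ]
 [ 0.     0.002 -1.   ]] [ 0.   1.  -7.4] [0.02 0.05 0.  ]
H [563.7  19.4 203.4] [335.01564257 170.6141375 ] [292.63729483 168.06268162]
```

View pics/c6.png

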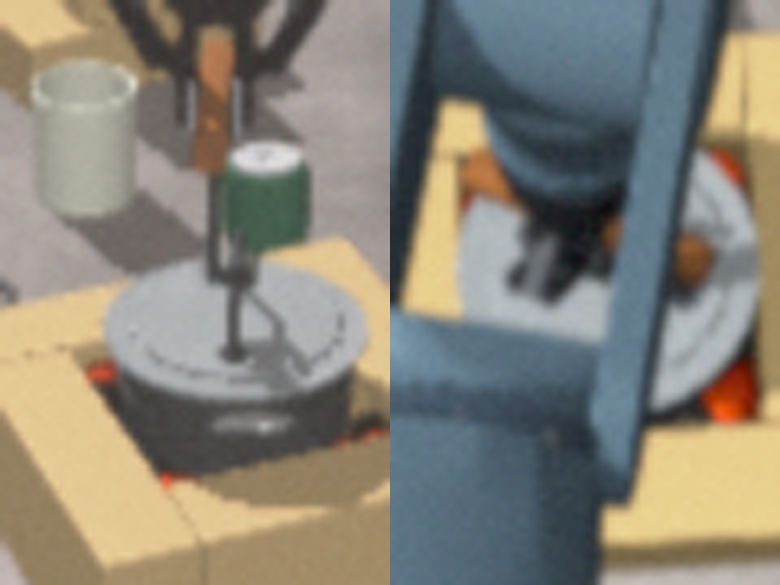

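The side crop shows the lid clear of the pot and level. The hook is at the bar middle at about (336,172), the load is about 5.5 N, and the side torque is near zero.

>>> send_rows(targets=[[0.05, -0.05, 0, 0, 1], [0.18, -0.19, 0, 0, 1], [0.39, -0.43, 0, 0, 1], [0.68, -0.74, 0, 0, 1], [1.04, -1.14, 0, 0, 1], [1.47, -1.61, 0, 0, 1], [1.96, -2.14, 0, 0, 1], [2.51, -2.74, 0, 0, 1], [3.11, -3.39, 0, 0, 1], [3.75, -4.09, 0, 0, 1], [4.44, -4.84, 0, 0, 1], [5.16, -5.63, 0, 0, 1]])

```text
time: 9.37
ee_pos: [519.7, 95.4, 317.4]
ee_rot: [2.626, 1.724, 0.0]
contact_force: [0.6, 0.2, -6.9]
grip_width: 0.224
grip_force: 58.7
```

>>> send_rows(targets=[[0.75, -0.82, 0, 0, 1], [1.53, -1.67, 0, 0, 1], [2.33, -2.54, 0, 0, 1], [3.14, -3.42, 0, 0, 1], [3.96, -4.32, 0, 0, 1], [4.79, -5.22, 0, 0, 1], [5.62, -6.13, 0, 0, 1], [6.44, -7.02, 0, 0, 1], [7.25, -7.91, 0, 0, 1], [8.05, -8.78, 0, 0, 1], [8.83, -9.63, 0, 0, 1], [9.58, -10.45, 0, 0, 1]])

```text
time: 10.37
ee_pos: [461.9, 224.9, 317.3]
ee_rot: [-2.626, -1.724, -0.0]
contact_force: [0.2, 0.2, -6.6]
grip_width: 0.225
grip_force: 58.7
```

>>> send_rows(targets=[[0.72, -0.79, 0, 0, 1], [1.41, -1.53, 0, 0, 1], [2.05, -2.24, 0, 0, 1], [2.65, -2.89, 0, 0, 1], [3.2, -3.49, 0, 0, 1], [3.69, -4.02, 0, 0, 1], [4.12, -4.49, 0, 0, 1], [4.48, -4.88, 0, 0, 1], [4.77, -5.2, 0, 0, 1], [4.98, -5.43, 0, 0, 1], [5.11, -5.58, 0, 0, 1], [5.16, -5.63, 0, 0, 1]])

```text
time: 11.37
ee_pos: [431.2, 293.7, 317.3]
ee_rot: [2.626, 1.724, -0.0]
contact_force: [0.4, -0.5, -5.7]
grip_width: 0.219
grip_force: 58.7
```

```bash
python3 - <<'E'
from h import *
o=monitor.get_obs();M=R.from_rotvec(o["ee_rot"]).as_matrix();p=o["ee_pos"];print(p.round(1),M.round(3),o["contact_force"].round(1),o["wrist_torque"].round(2))
H=p+13*M[:,1]-[0,0,115]; print("H",H.round(1),"pred lid center",proj("top",H-[0,0,40]),proj("side",H-[0,0,40]))
T=np.array([444.1,287.9,45]); print("trivet in side",proj("side",T),"to go",M.T@(T+[0,0,6+44]-H))
t=imaging.snapshot("top"); s=imaging.snapshot("side")
cv2.imwrite("pics/c7.png",np.hstack([crop(s,210,130,70,80,5.6),crop(t,190,170,70,80,5.6)]))
E
```

```text
[431.2 293.7 317.3] [[ 0.398  0.918 -0.   ]
 [ 0.918 -0.398 -0.   ]
 [-0.     0.    -1.   ]] [ 0.4 -0.5 -5.7] [ 0.04  0.11 -0.03]
H [443.2 288.5 202.3] pred lid center [216.3357008  205.15929307] [288.50606194 153.92056782]
trivet in side [289.82692467 176.09220972] to go [ -0.21221148   1.11579526 107.28124356]
```

View pics/c7.png

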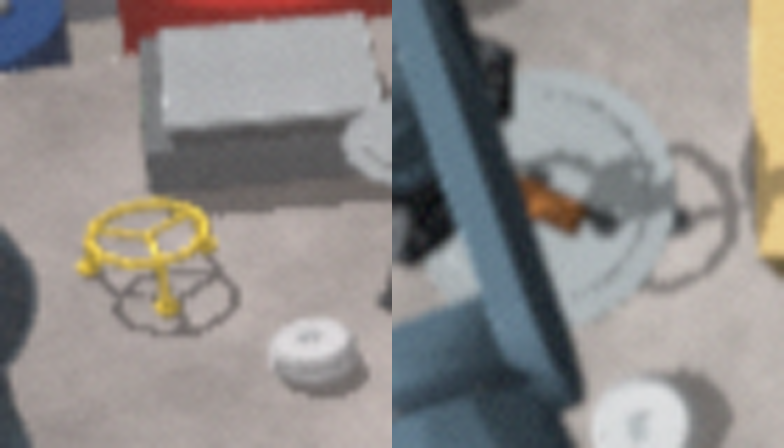

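The top crop shows the lid level over the trivet, whose shadow shows at its right at about (245,208). The side crop cut off the lid, so I'll check its centre numerically.

```bash
cat > lidfit.py <<'E'
from h import *
from scipy.optimize import least_squares
import sys
z=float(sys.argv[1]); cx,cy=map(float,sys.argv[2:4])
def fit(n,c0):
    im=imaging.snapshot(n).astype(int); m=((im[...,2]-im[...,0]>4)&(im.max(2)>115)).astype(np.uint8)
    k=cv2.morphologyEx(m,cv2.MORPH_OPEN,np.ones((2,2)))
    a=np.linspace(0,2*np.pi,180,endpoint=False); pts=[]
    for t in a:   # last lid pixel going outward across the expected edge
        rs=np.arange(70,98,.5); q=[proj(n,[c0[0]+r*np.cos(t),c0[1]+r*np.sin(t),z]) for r in rs]
        v=np.array([k[int(round(y)),int(round(x))] for x,y in q])
        d=np.nonzero(v[:-1]&(1-v[1:]))[0]
        if len(d)==1 and v[:d[0]].all() and not v[d[0]+1:].any(): r=rs[d[0]]+.25; pts.append([c0[0]+r*np.cos(t),c0[1]+r*np.sin(t)])
    w=np.array(pts); s=least_squares(lambda p:np.hypot(*(w-p[:2]).T)-p[2],[*c0,84],loss="soft_l1")
    s2=least_squares(lambda p:np.hypot(*(w-p).T)-83.5,c0,loss="soft_l1")
    print(n,len(w),s.x.round(1),s2.x.round(1),(np.hypot(*(w-s2.x).T)-83.5).std().round(2))
for n in("top","side"): fit(n,(cx,cy))
E
python3 lidfit.py 162.3 443.2 288.5
```

```text
top 110 [440.  284.1  81.3] [439.6 286.2] 2.73Traceback (most recent call last):
  File "lidfit.py", line 17, in <module>
    for n in("top","side"): fit(n,(cx,cy))
                            ~~~^^^^^^^^^^^
  File "lidfit.py", line 14, in fit
    w=np.array(pts); s=least_squares(lambda p:np.hypot(*(w-p[:2]).T)-p[2],[*c0,84],loss="soft_l1")
                       ~~~~~~~~~~~~~^^^^^^^^^^^^^^^^^^^^^^^^^^^^^^^^^^^^^^^^^^^^^^^^^^^^^^^^^^^^^^
    return func(*args, **kwargs)
    vector_fun = VectorFunction(
        fun_wrapped,
    ...<6 lines>...
        workers=workers
    )
    self._update_fun()
    ~~~~~~~~~~~~~~~~^^
    self.f = self.fun_wrapped(xp_copy(self.x))
             ~~~~~~~~~~~~~~~~^^^^^^^^^^^^^^^^^
    return np.atleast_1d(self.fun(x))
                         ~~~~~~~~^^^
    return self.f(x, *self.args, **self.kwargs)
           ~~~~~~^^^^^^^^^^^^^^^^^^^^^^^^^^^^^^
  File "lidfit.py", line 14, in <lambda>
    w=np.array(pts); s=least_squares(lambda p:np.hypot(*(w-p[:2]).T)-p[2],[*c0,84],loss="soft_l1")
                                                         ~^~~~~~
ValueError: operands could not be broadcast together with shapes (0,) (2,)
```

```bash
sed -i 's/    w=np.array(pts); s=/    w=np.array(pts)\n    if n=="top": w=w[w[:,1]<c0[1]+float(sys.argv[4])]\n    for _ in range(4):\n        c=least_squares(lambda p:np.hypot(*(w-p).T)-83,c0,loss="soft_l1").x; e=abs(np.hypot(*(w-c).T)-83); w=w[e<max(2,2*np.median(e))]\n    s=/; s/>4)/>int(sys.argv[5]))/; s/("top","side")/sys.argv[6:]/' lidfit.py
for g in 0 4 10; do python3 lidfit.py 162.3 443.2 288.5 -10 $g top; done
python3 - <<'E'
from h import *
s=imaging.snapshot("side"); t=imaging.snapshot("top")
for n,im in(("side",s),("top",t)):
  for a in (-90,-60,-30,0,180):
    r=np.radians(a); print(n,a,[(im[int(v),int(u)].tolist()) for u,v in [proj(n,[443+q*np.cos(r),288+q*np.sin(r),162]) for q in(72,92)]])
E
```

```text
side -90 [[121, 121, 123], [132, 131, 132]]
side -60 [[137, 139, 140], [162, 161, 162]]
side -30 [[135, 135, 135], [158, 156, 151]]
side 0 [[170, 173, 174], [156, 155, 145]]
side 180 [[172, 172, 175], [90, 88, 90]]
top -90 [[118, 123, 125], [188, 183, 179]]
top -60 [[162, 170, 172], [178, 171, 168]]
top -30 [[176, 182, 186], [175, 168, 164]]
top 0 [[168, 176, 178], [161, 154, 152]]
top 180 [[50, 62, 71], [92, 117, 130]]  File "lidfit.py", line 21
    for n insys.argv[6:]: fit(n,(cx,cy))
          ^^^^^
SyntaxError: invalid syntax
  File "lidfit.py", line 21
    for n insys.argv[6:]: fit(n,(cx,cy))
          ^^^^^
SyntaxError: invalid syntax
  File "lidfit.py", line 21
    for n insys.argv[6:]: fit(n,(cx,cy))
          ^^^^^
SyntaxError: invalid syntax
```

Brightness varies under shadow, so a threshold near 0–2 on B−R with a low brightness floor fits the top view.

```bash
sed -i 's/insys/in sys/; s/>115/>90/' lidfit.py
for g in 0 3; do python3 lidfit.py 162.3 443.2 288.5 -10 $g top;python3 lidfit.py 162.3 443.2 288.5 25 $g top; done
python3 - <<'E'
# same measure on the initial picture, lid on the pot, and trivet with several thresholds
from h import *
from scipy.optimize import least_squares
t=np.load("t0.npy"); g=t.max(2).astype(int)
for th in(80,95,110):
    ys,xs=np.nonzero(g[192:232,206:240]<th); w=np.array([onz("top",x+206,y+192,42)[:2] for x,y in zip(xs,ys)]); c=np.array([444,288.])
    for _ in range(3):
        s=abs(np.hypot(*(w-c).T)-50)<7; c=least_squares(lambda p:np.hypot(*(w[s]-p).T)-50,c,loss="soft_l1").x
    print(th,c,s.sum())
E
```

```text
top 66 [440.7 283.8  83.4] [440.6 284. ] 0.89
top 70 [440.8 283.6  83.1] [440.7 284.2] 0.96
top 63 [440.1 284.4  81.9] [440.  286.5] 1.07
top 66 [439.7 284.6  82.1] [439.2 286.4] 1.04
80 [440.84902243 284.30314694] 28
95 [445.45084019 287.97711453] 73
110 [446.04169212 288.3394227 ] 161
```

>>> send_rows(targets=[[0, 0, 0.2, 0, 1], [0, 0, 0.7, 0, 1], [0, 0, 1.5, 0, 1], [0, 0, 2.5, 0, 1], [0, 0, 3.6, 0, 1], [0, 0, 4.8, 0, 1], [0, 0, 6, 0, 1], [0, 0, 7.1, 0, 1], [0, 0, 8, 0, 1], [0, 0, 8.8, 0, 1], [0, 0, 9.3, 0, 1], [0, 0, 9.5, 0, 1]])

```text
time: 12.87
ee_pos: [431.0, 293.4, 221.2]
ee_rot: [-2.626, -1.724, 0.002]
contact_force: [-0.3, -0.0, -6.5]
grip_width: 0.223
grip_force: 58.8
```

>>> send_rows(targets=[[0, 0, 0, 0, 1], [0, 0, 0, 0, 1], [0, 0, 0, 0, 1]])

```text
time: 13.12
ee_pos: [431.8, 293.8, 223.1]
ee_rot: [2.626, 1.724, 0.002]
contact_force: [-0.7, -0.1, -7.1]
grip_width: 0.222
grip_force: 58.8
```

```bash
python3 - <<'E'
from h import *
o=monitor.get_obs();M=R.from_rotvec(o["ee_rot"]).as_matrix();p=o["ee_pos"];H=p+13*M[:,1]-[0,0,115];print("H",H.round(1),o["contact_force"].round(1),o["wrist_torque"].round(2))
t=imaging.snapshot("top"); s=imaging.snapshot("side")
cv2.imwrite("pics/c8.png",np.hstack([crop(s,255,135,70,80,5.6),crop(t,190,170,70,80,5.6)]))
E
for a in "-10 0" "-10 2" "25 0" "25 2"; do python3 lidfit.py 67 443 288 $a top; done; python3 lidfit.py 67 443 288 0 0 side
```

```text
H [443.7 288.6 108.1] [-0.7 -0.1 -7.1] [-0.02  0.1  -0.01]
top 72 [441.1 283.3  83. ] [441.1 284. ] 1.1
top 66 [440.9 284.1  82.6] [440.9 285.2] 0.99
top 79 [440.6 282.8  82.9] [440.4 283.5] 0.95
top 72 [440.5 283.5  82.9] [440.2 284.2] 0.97
side 58 [447.5 276.2  81.5] [448.7 277.5] 1.76
```

View pics/c8.png

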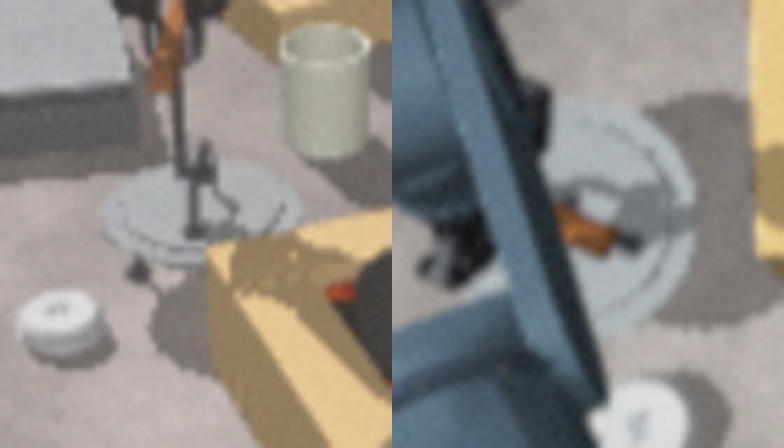

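The side crop shows the lid level just above the trivet, with the lid spanning columns 272–308 and one trivet foot visible. The top crop shows the lid's right edge at column 244, the handle end at about (229,212), and a bar foot at about (232,212).

```bash
python3 - <<'E'
from h import *
np.set_printoptions(precision=1,suppress=True)
o=monitor.get_obs();M=R.from_rotvec(o["ee_rot"]).as_matrix();p=o["ee_pos"];H=p+13*M[:,1]-[0,0,115];X=M[:,0]
O=H-[0,0,44]
print("foot top pred",proj("top",O-44*X+[0,0,8]),"seen 232.1,212.1 ->",onz("top",232.1,212.1,O[2]+8)+44*X)
print("foot side pred",proj("side",O-44*X+[0,0,8]),"seen",255+195/5.6-.4,135+232/5.6-.4, onz("side",255+195/5.6-.4,135+232/5.6-.4,O[2]+8)+44*X)
print("bar far end side pred",proj("side",H+36*X+[0,0,4]),"seen",255+207/5.6-.4,135+145/5.6-.4)
print("hook side pred",proj("side",H),"handle near end side",proj("side",p-65*X),"seen",255+160/5.6-.4,135+84/5.6-.4)
t=imaging.snapshot("top"); k=cv2.inRange(cv2.cvtColor(t,cv2.COLOR_RGB2HSV),(3,110,80),(18,255,255)); k[:, :205]=0;k[:,245:]=0;k[:190]=0;k[230:]=0
ys,xs=np.nonzero(k); print("orange px",xs.min(),xs.max(),ys.min(),ys.max(),"pred end corners",[proj("top",p-65*X+a*10*M[:,1]+[0,0,z]) for a in(-1,1) for z in(-12,12)])
# trivet foot blobs & ring extents from first image
print("ring px",onz("top",223.0,209.6,42))
E
```

```text
foot top pred [232.3 213.8] seen 232.1,212.1 -> [449.8 289.4  71.5]
foot side pred [288.1 176.2] seen 289.4214285714286 176.02857142857144 [449.3 287.9  71.5]
bar far end side pred [290.  159.8] seen 291.56428571428575 160.49285714285713
hook side pred [289.1 164.5] handle near end side [282.9 148.8] seen 283.1714285714286 149.6
orange px 220 228 207 214 pred end corners [array([228. , 216.2]), array([226.6, 215.2]), array([230.5, 210.8]), array([229.2, 209.7])]
ring px [446.9 288.8  42. ]
```

```bash
python3 - <<'E'
from h import *
np.set_printoptions(precision=1,suppress=True,linewidth=200)
t=np.mean([imaging.snapshot("top").astype(float) for _ in range(4)],0).astype(np.float32)
np.save("t8.npy",t)
c=np.array([443,288.]); rs=np.arange(70,97,1.)
for a in(15,0,-20,-45,-70,-90,-110,-135,-150):
    r=np.radians(a); q=np.array([proj("top",[c[0]+x*np.cos(r),c[1]+x*np.sin(r),68]) for x in rs],np.float32)
    v=cv2.remap(t,q[None,:,0],q[None,:,1],cv2.INTER_LINEAR)[0]; d=v[:,2]-v[:,0]
    print(a,d.astype(int).tolist(),"|",v.mean(1)[::3].astype(int).tolist())
o=monitor.get_obs();X=R.from_rotvec(o["ee_rot"]).as_matrix()[:,0]
g=t.max(2)
def blob(im,u,v):
    w=im[v-6:v+7,u-6:u+7]; k=np.clip(95-w,0,None); y,x=np.mgrid[v-6:v+7,u-6:u+7]; return (k*x).sum()/k.sum(),(k*y).sum()/k.sum()
b=blob(g,232,212); print("foot now",b,onz("top",*b,72)+44*X)
print(g[205:220,224:242].astype(int))
E
```

```text
15 [5, 5, 5, 5, 5, 5, 4, 4, 4, 4, 4, 4, 4, 4, 4, 4, 5, 5, 5, 6, 5, 5, 4, 4, 3, 1, 0] | [83, 70, 55, 42, 37, 38, 44, 53, 64]
0 [9, 9, 9, 9, 9, 9, 9, 8, 8, 8, 7, 6, 5, 3, 1, 0, -2, -3, -5, -7, -8, -9, -9, -10, -10, -10, -10] | [173, 175, 176, 176, 174, 170, 167, 164, 164]
-20 [8, 8, 9, 9, 9, 9, 9, 9, 8, 8, 7, 5, 4, 2, 0, -1, -4, -6, -7, -8, -9, -9, -10, -10, -10, -10, -10] | [170, 177, 180, 180, 178, 175, 174, 175, 173]
-45 [8, 9, 9, 9, 9, 9, 9, 9, 9, 9, 8, 7, 6, 4, 3, 1, 0, -2, -4, -5, -5, -5, -6, -6, -7, -7, -7] | [173, 180, 182, 178, 166, 144, 123, 116, 114]
-70 [8, 9, 9, 9, 10, 10, 10, 10, 10, 10, 8, 7, 6, 4, 2, 0, -1, -3, -5, -6, -7, -8, -8, -8, -7, -7, -7] | [149, 169, 180, 179, 165, 143, 126, 120, 120]
-90 [7, 6, 6, 6, 6, 6, 6, 6, 5, 5, 4, 3, 2, 0, -1, -2, -4, -5, -6, -7, -7, -8, -8, -8, -8, -8, -8] | [119, 120, 120, 121, 119, 121, 121, 122, 123]
-110 [8, 9, 10, 10, 10, 10, 10, 10, 9, 9, 8, 6, 4, 1, 0, -3, -4, -6, -7, -7, -7, -7, -7, -7, -7, -7, -7] | [159, 173, 176, 170, 154, 135, 126, 125, 125]
-135 [9, 9, 9, 9, 9, 9, 10, 9, 9, 8, 7, 6, 4, 2, 0, -1, -3, -5, -5, -6, -7, -7, -7,
[... 744 characters left out ...]
124 123 122 120 122 121]
 [145 137 130 128 110  87  84  91  94 101 118 137 129 124 122 121 127 130]
 [122 117 116 113 100  77  66  61  60  69 101 134 131 131 128 128 148 155]
 [113 109 110 105  92  76  75  61  49  57  82 115 135 150 141 135 164 175]
 [121 113 108  99  87  93 108  90  71  74  92 127 156 171 154 139 167 180]
 [145 133 116 104 102 124 144 126 108 112 129 153 178 177 154 144 170 179]
 [171 159 143 131 138 161 174 161 152 155 167 179 185 172 148 156 177 181]
 [181 179 173 168 173 181 184 181 180 181 185 187 179 158 148 171 182 181]
 [181 185 184 182 185 185 186 187 187 187 186 182 166 148 159 178 182 176]
 [178 184 184 184 185 187 187 188 186 187 185 172 154 158 174 183 182 168]]
```

>>> send_rows(targets=[[0.02, 0.05, 0.1, 0, 1], [0.05, 0.1, 0.3, 0, 1], [0.05, 0.1, 0.5, 0, 1], [0.05, 0.1, 0.7, 0, 1], [0.05, 0.1, 0.85, 0, 1], [0.05, 0.1, 1.0, 0, 1], [0.05, 0.1, 1.1, 0, 1], [0.05, 0.1, 1.2, 0, 1], [0.05, 0.1, 1.3, 0, 1], [0.05, 0.1, 1.4, 0, 1], [0.05, 0.1, 1.5, 0, 1], [0.05, 0.1, 1.6, 0, 1]])

```text
time: 14.72
ee_pos: [432.7, 293.7, 206.6]
ee_rot: [2.626, 1.724, 0.001]
contact_force: [0.5, 0.0, -2.6]
grip_width: 0.221
grip_force: 59.5
```

>>> send_rows(targets=[[0, 0, 0.1, 0, 1], [0, 0, 0.2, 0, 1], [0, 0, 0.4, 0, 1], [0, 0, 0.6, 0, 1], [0, 0, 0.8, 0, 1], [0, 0, 0.9, 0, 1], [0, 0, 0.9, 0, 1], [0, 0, 0.9, 0, 1]])

```text
time: 15.38
ee_pos: [432.4, 293.6, 197.2]
ee_rot: [-2.626, -1.724, 0.0]
contact_force: [-0.2, -0.2, -2.3]
grip_width: 0.22
grip_force: 59.5
```

```bash
cat > edge.py <<'E'
from h import *
from scipy.optimize import least_squares
import sys
zz=float(sys.argv[1]); lim=eval(sys.argv[2])
t=np.mean([imaging.snapshot("top").astype(float) for _ in range(4)],0).astype(np.float32)
c=np.array([444.,288.]); rs=np.arange(68,99,.5); E=[]
for a in range(*lim,3):
    r=np.radians(a); q=np.array([proj("top",[c[0]+x*np.cos(r),c[1]+x*np.sin(r),zz]) for x in rs],np.float32)
    d=cv2.remap(t,q[None,:,0],q[None,:,1],cv2.INTER_LINEAR)[0]; d=d[:,2]-d[:,0]
    lo,hi=d[-6:].mean(),d[:8].mean()
    if hi-lo>9 and hi<13: E.append((r,rs[np.argmax(d<(lo+hi)/2)]))
E=np.array(E); s=least_squares(lambda p:p[0]*np.cos(E[:,0])+p[1]*np.sin(E[:,0])+p[2]-E[:,1],[0,0,84],loss="soft_l1")
print(len(E),c+s.x[:2],s.x[2],np.std(s.fun))
o=monitor.get_obs();M=R.from_rotvec(o["ee_rot"]).as_matrix();p=o["ee_pos"];print("TCP",p,"H",p+13*M[:,1]-[0,0,115],o["contact_force"].round(1),o["time"])
E
python3 edge.py 55 '(-155,5)'
```

```text
54 [445.51964183 288.2132796 ] 84.21101184181218 0.40518610408342515
TCP [432.48838127 293.6537908  197.40998174] H [444.41621457 288.48399501  82.41201872] [-0.7  0.2 -2.6] 15.5833
```

The force has dropped to the tool's weight, and the lid rests at (445.5, 288.2) on the trivet. Next I unhook.

>>> send_rows(targets=[[0, 0, 0.3, 0, 1], [0, 0, 0.5, 0, 1], [0, 0, 0.5, 0, 1], [0, -0.3, 0.5, 0, 1], [0, -0.9, 0.5, 0, 1], [0, -1.6, 0.5, 0, 1], [0, -2.4, 0.5, 0, 1], [0, -3.2, 0.5, 0, 1], [0, -4, 0.5, 0, 1], [0, -4.7, 0.5, 0, 1], [0, -5.2, 0.5, 0, 1], [0, -5.5, 0.5, 0, 1]])

```text
time: 16.58
ee_pos: [381.1, 315.9, 192.4]
ee_rot: [-2.626, -1.725, -0.0]
contact_force: [-0.0, 0.0, -1.5]
grip_width: 0.224
grip_force: 59.5
```

>>> send_rows(targets=[[0, 0, 0, 0, 1], [0, 0, -1, 0, 1], [0, 0, -3, 0, 1], [0, 0, -6, 0, 1], [0, 0, -9, 0, 1], [0, 0, -11.5, 0, 1], [0, 0, -13, 0, 1], [0, 0, -13.5, 0, 1], [0, 0, -13.5, 0, 1]])

```text
time: 17.33
ee_pos: [382.9, 315.7, 329.3]
ee_rot: [2.626, 1.723, 0.006]
contact_force: [-0.5, 0.4, -2.2]
grip_width: 0.225
grip_force: 59.7
```

```bash
python3 edge.py 55 '(-155,5)'; python3 -c "
from h import *
o=monitor.get_obs();M=R.from_rotvec(o['ee_rot']).as_matrix();print(M.round(3)[:2]);G=np.array([495.8,-327.2,330]);print('to cradle',M.T@(G-o['ee_pos']))"
```

```text
54 [445.49586244 287.82939363] 83.94700554832052 0.48956420903349673
TCP [381.34953216 315.08798063 325.60011352] H [393.27616184 309.91547134 210.57457602] [-1.2 -0.8 -2.3] 17.5333
[[ 0.398  0.917 -0.003]
 [ 0.917 -0.398 -0.001]]
to cradle [-543.72924397  360.54896359   -3.88236403]
```

>>> send_rows(targets=[[-0.8, 0.5, 0, -0.01, 1], [-2.2, 1.5, 0, -0.02, 1], [-4.2, 2.8, 0, -0.03, 1], [-6.6, 4.4, 0, -0.04, 1], [-9.2, 6.1, 0, -0.05, 1], [-11.9, 7.9, 0, -0.06, 1], [-14.6, 9.7, 0, -0.07, 1], [-17.4, 11.5, 0, -0.08, 1], [-20.1, 13.3, 0, -0.09, 1], [-22.8, 15.1, 0, -0.1, 1], [-25.6, 17, 0, -0.1, 1], [-28.3, 18.8, 0, -0.1, 1]])

```text
time: 18.53
ee_pos: [441.4, -20.5, 326.0]
ee_rot: [-2.536, -1.852, 0.002]
contact_force: [1.5, -0.2, -2.2]
grip_width: 0.222
grip_force: 59.5
```

```bash
python3 -c "
from h import *
o=monitor.get_obs();M=R.from_rotvec(o['ee_rot']).as_matrix();print(o['ee_pos'],M.round(3)[:2],o['qd'].round(2));G=np.array([495.8,-327.2,330]);print('to cradle',M.T@(G-o['ee_pos']))"
```

```text
[441.35552681 -20.52152475 326.03775623] [[ 0.304  0.953 -0.002]
 [ 0.953 -0.304  0.001]] [-0.82  0.19 -0.16  0.01 -0.03 -0.81]
to cradle [-275.58241766  145.14785872   -4.24469144]
```

>>> send_rows(targets=[[-2.9, 1.5, 0, -0.01, 1], [-5.8, 3.1, 0, -0.02, 1], [-8.8, 4.6, 0, -0.03, 1], [-11.7, 6.2, 0, -0.04, 1], [-14.6, 7.7, 0, -0.05, 1], [-17.6, 9.3, 0, -0.06, 1], [-20.4, 10.8, 0, -0.07, 1], [-23, 12.1, 0, -0.08, 1], [-25.3, 13.3, 0, -0.09, 1], [-26.9, 14.1, 0, -0.094, 1], [-27.6, 14.5, 0, -0.094, 1], [-27.7, 14.6, 0, -0.094, 1]])

```text
time: 19.53
ee_pos: [496.2, -328.2, 325.5]
ee_rot: [-2.447, -1.966, 0.001]
contact_force: [-0.2, 0.0, -1.1]
grip_width: 0.221
grip_force: 59.6
```

>>> send_rows(targets=[[0, 0, 0, 0, 1], [0, 0, 0, 0, 1], [0, 0, 0, 0, 1]])

```text
time: 19.78
ee_pos: [496.8, -325.9, 327.3]
ee_rot: [-2.445, -1.972, -0.0]
contact_force: [0.1, 0.0, -1.3]
grip_width: 0.225
grip_force: 59.6
```

```bash
python3 -c "
from h import *
s=imaging.snapshot('side');o=monitor.get_obs();M=R.from_rotvec(o['ee_rot']).as_matrix();print(o['ee_pos'],M.round(3)[:2]);G=np.array([495.8,-327.2,148.5]);print('to cradle',M.T@(G-o['ee_pos']))
p=o['ee_pos'];print('near end pred',proj('side',p-65*M[:,0]))
k=cv2.inRange(cv2.cvtColor(s,cv2.COLOR_RGB2HSV),(3,130,60),(18,255,255));k[:160]=0;k[230:]=0;k[:,:335]=0;k[:,375:]=0
c=max(cv2.findContours(k,0,1)[0],key=cv2.contourArea);print(cv2.minAreaRect(c),[proj('side',p+a*65*M[:,0]) for a in(1,-1)])"
```

```text
[ 496.8790929  -325.99289911  327.48205398] [[ 0.212  0.977  0.   ]
 [ 0.977 -0.212  0.   ]]
to cradle [ -1.42816264  -0.8131217  178.9818325 ]
near end pred [359.11217653 205.43680912]
((355.3000183105469, 189.39999389648438), (10.435516357421875, 3.4785051345825195), 71.56504821777344) [array([351.30653783, 182.64562584]), array([359.11217653, 205.43680912])]
```

>>> send_rows(targets=[[-0.1, -0.05, 1, 0, 1], [-0.1, -0.05, 3, 0, 1], [-0.1, -0.05, 5.5, 0, 1], [-0.1, -0.05, 8, 0, 1], [-0.1, -0.05, 10.5, 0, 1], [-0.1, -0.05, 13, 0, 1], [-0.1, -0.05, 15, 0, 1], [-0.1, -0.05, 16.2, 0, 1], [-0.1, -0.05, 16.8, 0, 1], [-0.1, -0.05, 17.2, 0, 1], [-0.1, -0.05, 17.4, 0, 1], [-0.1, -0.05, 17.5, 0, 1]])

```text
time: 20.83
ee_pos: [496.6, -328.5, 153.2]
ee_rot: [2.445, 1.969, 0.0]
contact_force: [0.2, -0.0, -1.5]
grip_width: 0.226
grip_force: 59.4
```

>>> send_rows(targets=[[0, 0, 0.1, 0, 1], [0, 0, 0.2, 0, 1], [0, 0, 0.3, 0, 1], [0, 0, 0.3, 0, 1]])

```text
time: 21.17
ee_pos: [496.1, -328.2, 149.5]
ee_rot: [2.447, 1.97, 0.0]
contact_force: [-0.1, -0.1, -1.1]
grip_width: 0.225
grip_force: 59.4
```

>>> send_rows(targets=[[0, 0, 0.1, 0, 1], [0, 0, 0.1, 0, 1], [0, 0, 0.2, 0, 1], [0, 0, 0.2, 0, 1]])

```text
time: 21.5
ee_pos: [496.2, -328.2, 149.3]
ee_rot: [2.446, 1.97, -0.0]
contact_force: [-5.3, 4.8, 11.2]
grip_width: 0.225
grip_force: 61.5
```

It's seated at the starting height, with 11 N of support. Next I release and withdraw.

>>> send_rows(targets=[[0, 0, -0.1, 0, 1], [0, 0, -0.1, 0, 3], [0, 0, -0.1, 0, 5], [0, 0, -0.1, 0, 8], [0, 0, -0.1, 0, 8], [0, 0, -0.1, 0, 8], [0, 0, -0.1, 0, 8], [0, 0, -0.1, 0, 8]])

```text
time: 22.17
ee_pos: [496.0, -328.1, 148.2]
ee_rot: [-2.447, -1.97, 0.0]
contact_force: [-0.4, 0.0, -0.7]
grip_width: 0.936
grip_force: 0.0
```

>>> send_rows(targets=[[0, 0, -0.5, 0, 8], [0, 0, -1.5, 0, 8], [0, 0, -3, 0, 8], [0, 0, -5, 0, 8], [0, 0, -8, 0, 8], [0, 0, -11, 0, 8], [0, 0, -14, 0, 8], [-3, -3, -15, 0, 8], [-7, -7, -15, 0, 8], [-10, -10, -15, 0, 8], [-12, -12, -15, 0, 8], [-12, -12, -15, 0, 8]])

```text
time: 23.17
ee_pos: [348.5, -423.1, 299.7]
ee_rot: [2.451, 1.963, -0.005]
contact_force: [-0.2, -0.1, -0.7]
grip_width: 0.937
grip_force: 0.0
```

>>> send_rows(targets=[[-3, 0, 0, 0, 8], [-6, 0, 0, 0, 8], [-9, 0, 0, 0, 8], [-12, 0, 0, 0, 8], [-12, 0, 0, 0, 8], [-12, 0, 0, 0, 8]])

```text
time: 23.67
ee_pos: [327.2, -537.9, 298.5]
ee_rot: [-2.449, -1.968, -0.0]
contact_force: [1.0, 0.5, -0.0]
grip_width: 0.938
grip_force: 0.0
```

```bash
python3 - <<'E'
from h import *
o=monitor.get_obs();print(o["ee_pos"],o["contact_force"],o["time"],o["grip_width"])
for n,b,z0 in(("side",(335,220,35,40),"s1.npy"),("top",(362,170,50,45),"t0.npy")):
    for im in(np.load(z0),imaging.snapshot(n)):
        k=cv2.inRange(cv2.cvtColor(im,cv2.COLOR_RGB2HSV),(3,130,60),(18,255,255)); x,y,w,h=b; m=np.zeros_like(k); m[y:y+h,x:x+w]=k[y:y+h,x:x+w]
        c=max(cv2.findContours(m,0,1)[0],key=cv2.contourArea); print(n,cv2.minAreaRect(c))
t0=np.load("t0.npy").astype(int); t=imaging.snapshot("top").astype(int)
d=(abs(t-t0).max(2)>45).astype(np.uint8); d=cv2.morphologyEx(d,cv2.MORPH_OPEN,np.ones((2,2))); _,_,st,ce=cv2.connectedComponentsWithStats(d)
print([s.tolist() for s in st[1:] if s[4]>8])
E
python3 edge.py 55 '(-155,100)'
```

```text
[ 327.15312165 -537.88109346  298.50320766] [ 1.04122274  0.52579791 -0.02495475] 23.6667 0.9384571837549839
side ((353.4381408691406, 236.8988800048828), (26.683330535888672, 5.096815586090088), 77.00537872314453)
side ((356.0000305175781, 247.00003051757812), (3.5777084827423096, 8.049844741821289), 26.56505012512207)
top ((390.787841796875, 189.518310546875), (35.12092208862305, 6.404163360595703), 11.768289566040039)
top ((390.9505615234375, 189.77688598632812), (35.05265426635742, 6.117514610290527), 10.124671936035156)
[[272, 153, 52, 44, 1420], [236, 189, 23, 41, 349], [566, 188, 4, 3, 9], [501, 191, 43, 52, 1145], [591, 195, 13, 8, 72], [214, 197, 23, 9, 109], [245, 202, 4, 5, 14], [459, 203, 22, 8, 68], [213, 205, 7, 4, 20], [210, 209, 26, 21, 180], [235, 209, 8, 3, 22], [245, 211, 5, 7, 24], [309, 211, 62, 59, 647], [470, 210, 38, 42, 766], [230, 212, 6, 5, 24], [443, 217, 16, 8, 83], [610, 217, 12, 11, 69], [280, 218, 27, 9, 77], [430, 227, 13, 6, 37], [387, 231, 39, 17, 189], [568, 236, 4, 7, 15], [521, 239, 3, 5, 11], [586, 238, 8, 4, 17], [459, 241, 65, 28, 761], [434, 242, 10, 5, 37], [376, 245, 9, 5, 25], [248, 246, 15, 24, 119], [274, 252, 6, 8, 37], [483, 255, 3, 5, 10], [362, 260, 15, 6, 31], [258, 266, 4, 4, 11], [299, 266, 29, 9, 88], [287, 269, 15, 8, 38], [461, 269, 58, 19, 384], [254, 270, 3, 4, 10], [432, 270, 29, 23, 375], [249, 273, 19, 32, 188], [283, 278, 38, 70, 609], [396, 296, 30, 15, 128], [339, 311, 3, 5, 12], [383, 312, 8, 4, 18], [339, 317, 9, 15, 80], [367, 316, 13, 5, 36], [346, 332, 9, 6, 30], [322, 341, 8, 5, 30], [325, 355, 6, 19, 55], [289, 379, 5, 8, 24]]
85 [445.44511605 288.33841601] 84.30583900147411 0.4154306146688525
TCP [ 328.16732135 -536.13499239  298.77017753] H [ 340.87117614 -538.89398878  183.77372524] [-0.5 -0.7  0.3] 24.0167
```

```bash
python3 -c "
from cell import env; print(env.finish_job())"
```

```text
the job is handed in; nothing more can be done
None
```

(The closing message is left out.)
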